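Fold the rule and the angle gauge and put them away in their case

ROBOT

A 6-joint arm with a two-finger parallel gripper is mounted at the origin on a cart in front of the work surface, level with it; the furniture and walls round the work are solid. World frame = base frame: x ahead of the robot, y to its left, z up, the work surface at z = 0. Lengths are in m, angles in rad, forces in N, time in s.
With the tool pointing down it reaches from about 0.375 to 0.925 m from the base axis. Payload 5.7 kg.
Tool frame: the origin (TCP) lies at the very end of the fingers, on their centre line; the grasp point (between the pads) lies 19 mm behind it; z points along the fingers, y is the line along which they close (so a half turn about z gives the same grasp; the last joint's range is limited). The gripper opens to 88 mm and grips with 3 to 60 N. Pads are 20 mm wide; open, the fingers measure 115 mm over their backs; the gripper's body (75 mm by 178 mm) begins 61 mm behind the grasp point.
Start: joints at [1.168, 0.359, 1.51, -0, 1.272, -0.115], TCP at [0.17, 0.575, 0.223] pointing down, gripper open.
Joint ranges: [-2.97, 2.97], [-1.01, 2.36], [0.21, 2.38], [-0.96, 4.11], [0.2, 2.71], [-2.98, 2.98]. Speed limits (rad/s): [2.39, 2.39, 3.14, 3.14, 3.14, 3.14].

INTERFACE

Orientations are given as a rotation vector (axis times angle).
In Python, from station import sensors, cams, workorder gives the robot as it stands.
- The arm moves only by the tool jog_arm, never from a script. Its argument "moves" is a list of rows, each an object of numbers: "fingers": the closure, from 0 (fully open) to 1 (shut); "x", "y", "z": the shift along the tool's x, y, z in cm; "spin": the turn about the tool's z in degrees. In form: [{"fingers": .., "x": .., "y": .., "z": .., "spin": ..}, ...]. A call has 1 to 5 rows; each row shifts and turns the commanded pose from where the row before left it, along the tool's axes as they then stand; what a row does not reach is not made up. A row lasts 1/8 s, in which the tool goes at most 62.5 mm and 10.7 degrees, less where a joint would pass 70% of its speed; a pose out of reach is approached as far as the arm can. A call is refused whole if a number of a shift passes 6.25 or a number of a turn 10.7, either way. A call with a gripper value outside its range is refused whole. The fingers move at their own pace and stop on an object; "force" is the grip in N (left out, the last holds). Time passes only in rows, so rows that do not move let the fingers close. It gives the time, the measured TCP pose, the force, the opening and the grip force at its end, in the units of the state.
- sensors.state(): the state, without advancing time (a new reading comes with each control period).
- cams.grab_frame(name): name is "scene" or "top" or "wrist"; returns the picture (480x640x3 uint8, red, green, blue); there is no depth.
- cams.camera_model(name): a dict with "intrinsics" (3x3 intrinsics, pixels), "rvec" (rotation vector, rad) and "tvec" (3), from world to camera coordinates, as OpenCV has them. Camera axes: x right, y down, z forward; pixel columns grow to the right and rows downward; lengths in m; the calibration is good to about 2 mm. A picture is of the moment at which its call begins: read the wrist's pose just before it. camera_model takes no time and is no camera call; for the wrist camera it gives the pose at the moment of the call.
- workorder.hand_in(): hands the job in; it is judged then, once.
The state is a dict: "t": time; "q": joint angles; "joint_velocities": joint speeds; "joint_efforts": joint torques, N m; "tcp_pos": TCP position; "tool_rot": TCP orientation; "wrist_force": force on the tool from outside, world axes, zero at the start; "wrist_torque": the same for the moment, N m; "width": opening from 0.0 (shut) to 1.0 (fully open); "finger_force": force on a finger pad.
Only numpy, scipy, OpenCV 4.12 (cv2) and the standard library are available. Lean on these libraries where they do the work, as an engineer would, in place of code of your own. Each camera call takes 0.05 s, during which the arm holds its last target. There are 200 camera calls.

TASK

The yellow folding rule and the red angle gauge were left open on the desk: swing each one's upper leaf shut flat over its lower one, and put each, folded, the same way up, fully down in the bay that fits it in the blue-rimmed case (the long narrow bay takes the rule, the short wide one the gauge). Do not push aside the tape measure, the white conduit box, the pipe saddle or the terminal strip that lie close by.

Things in the scene. Friction and masses are not known exactly. Their poses are not given: they have to be found in the camera images.
- rule_mid (a point): Yellow folding rule lying flat: two leaves 150 x 22 x 10 mm, one above the other, on an upright brass-capped pivot. Lower leaf (0.2 kg) on the desk; upper (0.03 kg) turns level, 10 to 20 mm above the desk, clear of it. Point: middle of the lower leaf, 10 mm up = centre of the folded pile (150 x 22 x 20 mm). x runs along the lower leaf to the pivot, at x = +63 mm (12 mm from that end); z up.
- rule_leaf (a joint): Opening of the rule's upper leaf: 0 = folded over the lower one (stop), at most 2.3. In the frame of rule_mid at angle a its free end points from the pivot along (-cos a, +sin a): it opens to the +y side. Light pivot friction (0.012 N m), stays where left; pushed sideways it turns while the lower leaf stays nearly still.
- gauge_mid (a point): Angle gauge lying flat: red stock 130 x 30 x 12 mm with dark display on the desk (0.2 kg) and an aluminium blade (upper leaf, 0.03 kg) 130 x 30 x 8 mm, turning level 12 to 20 mm above the desk on an upright brass-capped pivot. Point: middle of the stock, 10 mm up = centre of the folded pile (130 x 30 x 20 mm). x runs along the stock to the pivot, at x = +53 mm (12 mm from that end); z up.
- gauge_leaf (a joint): Opening of the gauge's blade: 0 = folded over the stock (stop), at most 2.3. In the frame of gauge_mid at angle a its free end points from the pivot along (-cos a, -sin a): it opens to the -y side. Pivot friction as the rule's.
- long_bay (a point): Fixed open case, blue rim, 168 (x) x 156 (y) x 26 mm high. Its bays are slots between grey blocks (tops 24 mm above the desk) at both x ends; the middle 80 mm is a well with no blocks: finger room 25 mm or more beside each slot. Point: centre of the long narrow bay, for the rule, on its floor 4 mm above the desk; bay 158 mm (x) by 28 mm (y), 31 mm to +y of the case centre. Either end first.
- short_bay (a point): Same case: centre of the short wide bay, for the gauge, on its floor 4 mm above the desk, axes as long_bay, 62 mm to the -y side of it. Bay 138 mm (x) by 36 mm (y), 20 mm deep. Either end first.
- tape_measure_mid (a point): Bystander: black and orange tape measure, 62 x 83 x 38 mm, standing loose; point half-way up.
- conduit_box_a_mid (a point): Bystander: round white conduit box with two spouts, 65 x 103 x 29 mm, loose; point half-way up.
- saddle_2_mid (a point): Bystander: white pipe saddle (arched clip with two feet), 14 x 62 x 22 mm, long along its own y, loose, close beside the rule on the side away from its opening; point half-way up.
- connector_strip_mid (a point): Bystander: white terminal strip, 16 x 62 x 13 mm, long along its own y, loose, close beside the gauge on the side away from its opening; point half-way up.

How it is judged:
At the end, for the whole second after the job is handed in: Both are folded (under 0.1 rad) and rest right way up on the floor of their own bays, rule in the long narrow one, gauge in the short wide one: centred within 8 mm along and 6 mm across, within 4 mm of resting height, parallel and level within 0.1 rad (value of joint each of rule_leaf, gauge_leaf below 0.1 rad and x of rule_mid in the frame of long_bay between -0.008 and 0.008 m and y of rule_mid in the frame of long_bay between -0.006 and 0.006 m and z of rule_mid in the frame of long_bay between 0.006 and 0.014 m and angle between the x axis of rule_mid and the x axis of long_bay, either way round below 0.1 rad and x of gauge_mid in the frame of short_bay between -0.008 and 0.008 m and y of gauge_mid in the frame of short_bay between -0.006 and 0.006 m and z of gauge_mid in the frame of short_bay between 0.006 and 0.014 m and angle between the x axis of gauge_mid and the x axis of short_bay, either way round below 0.1 rad and angle between each of rule_mid, gauge_mid's own z axis and vertical below 0.1 rad); the robot touches nothing.
It fails at once if the tape measure was pushed aside (more than 30 mm) (distance of tape_measure_mid from where it was at the start of the episode above 0.03 m).
It fails at once if the white conduit box was pushed aside (more than 30 mm) (distance of conduit_box_a_mid from where it was at the start of the episode above 0.03 m).
It fails at once if the pipe saddle was pushed aside (more than 30 mm) (distance of saddle_2_mid from where it was at the start of the episode above 0.03 m).
It fails at once if the terminal strip was pushed aside (more than 30 mm) (distance of connector_strip_mid from where it was at the start of the episode above 0.03 m).
It also fails if it takes over 72 s, if anything falls off the work surface, if the arm or the gripper's body presses on something with over 40 N, if the wrist force passes 120 N, or if a joint passes its speed limit or range.

## Working session

There is one attempt and no reset: what is moved stays moved. The work goes in short steps, Python scripts to look and compute and a tool call to move; the robot and the scene stay as the last step left them, time stands still between calls to the robot, and variables do not carry over. Pictures are saved under pics/ and viewed, at most 13 in all, crops included, and the job is handed in when it is done.

Besides the shell and the picture viewer there is one more tool, called after "Call:" as name(argument=value, ...), one argument or row to a line, values as JSON. jog_arm: Moves the arm, as the interface text tells. Its arguments: {"type":"object","properties":{"moves":{"type":"array"},"force":{"type":"number"}},"required":["moves"]}

```bash
ls; mkdir -p pics; python3 - <<'E'
from station import sensors, cams
import cv2,numpy as np
s=sensors.state();print(s)
for n in("top","scene"):
    im=cams.grab_frame(n);cv2.imwrite(f"pics/{n}0.png",im[:,:,::-1]);m=cams.camera_model(n);print(n,m)
E
```

```text
pics
{'t': 0.0, 'q': array([ 1.16787762e+00,  3.59467777e-01,  1.51143179e+00, -2.78567810e-05,
        1.27252221e+00, -1.15118642e-01]), 'joint_velocities': array([-1.32466389e-04,  1.73504124e-04, -5.96571183e-05,  8.06834175e-04,
        4.83502184e-04,  8.91142078e-04]), 'joint_efforts': array([-9.99470740e-05, -5.15360498e+01, -2.70723742e+01,  6.75858976e-02,
        3.53481306e-02, -1.45912263e-04]), 'tcp_pos': array([0.17005675, 0.57466377, 0.22183202]), 'tool_rot': array([-4.50440267e-01, -3.10868435e+00,  2.78766156e-03]), 'wrist_force': array([ 0.44668952,  0.72267708, -1.24983967]), 'wrist_torque': array([ 0.00177284,  0.04822276, -0.01275819]), 'finger_force': 0.0, 'width': 1.000664165914175}
top {'intrinsics': array([[558.52411332,   0.        , 305.43774952],
       [  0.        , 558.52411332, 251.07899097],
       [  0.        ,   0.        ,   1.        ]]), 'rvec': array([ 2.17438447, -2.11855545,  0.18740871]), 'tvec': array([-0.01896064,  0.56926388,  1.2475045 ])}
scene {'intrinsics': array([[533.01559514,   0.        , 318.20270778],
       [  0.        , 533.01559514, 239.8285154 ],
       [  0.        ,   0.        ,   1.        ]]), 'rvec': array([ 2.29387677, -0.72882724,  0.30855977]), 'tvec': array([-0.47733342,  0.30032673,  1.11128897])}
```

View pics/top0.png

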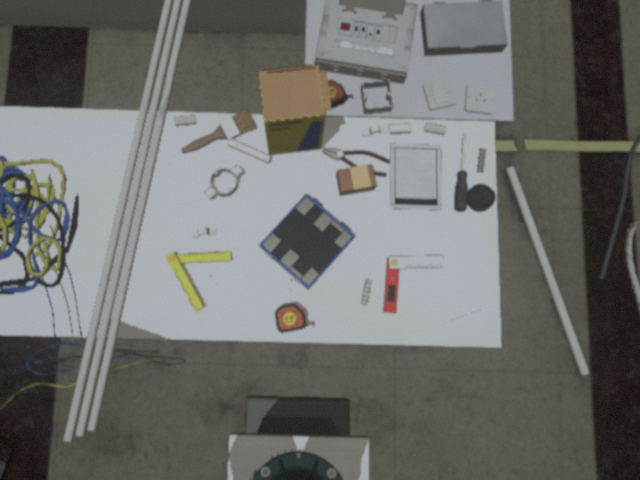

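View pics/scene0.png

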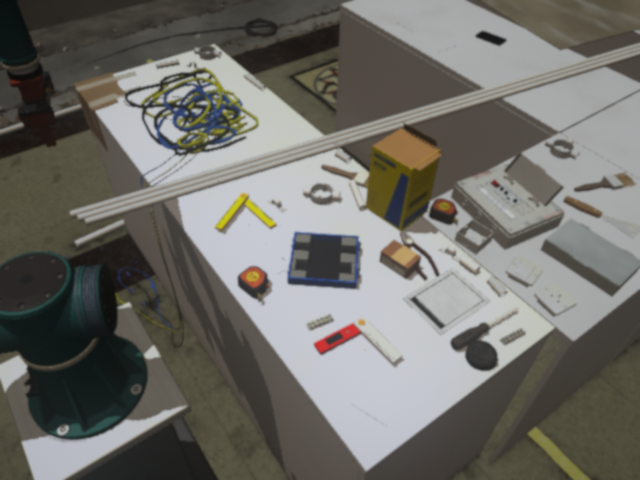

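The top view shows the rule open about 60° (pivot near (172,258), legs to (230,257) and (200,307)). The gauge's stock runs (388,310)-(393,262), with its blade out to (442,262). The case is a diamond at (307,241), the saddle is at (206,232), the strip at (366,291) and the tape at (291,317). Next I measure these, and also the pipe bundle's height.

```bash
cat > h.py <<'E'
import cv2,numpy as np
from station import sensors,cams
def model(n):
    m=cams.camera_model(n);R=cv2.Rodrigues(np.array(m["rvec"]))[0];return np.array(m["intrinsics"]),R,np.array(m["tvec"]).ravel()
def ray(M,px):
    K,R,t=M;p=np.atleast_2d(np.array(px,float));d=np.c_[p,np.ones(len(p))]@np.linalg.inv(K).T@R
    return -R.T@t,d
def cast(M,px,z):
    c,d=ray(M,px);return c+d*((z-c[2])/d[:,2])[:,None]
def proj(M,P):
    K,R,t=M;q=(np.atleast_2d(P)@R.T+t)@K.T;return q[:,:2]/q[:,2:]
def blobs(mask,amin=20):
    n,l,st,c=cv2.connectedComponentsWithStats(mask.astype(np.uint8));return [(st[i,4],l==i) for i in range(1,n) if st[i,4]>=amin]
def pts(m): return np.argwhere(m)[:,::-1].astype(float)
def rect(P):  # world xy pts -> centre, long, short, angle of long axis (deg)
    (c,(w,h),a)=cv2.minAreaRect((P[:,:2]*1000).astype(np.float32))
    if w<h:w,h,a=h,w,a+90
    return np.round([*c,w,h,a%180],1)
E
python3 - <<'E'
from h import *
im=cv2.imread("pics/top0.png");hsv=cv2.cvtColor(im,cv2.COLOR_BGR2HSV);M=model("top")
H,S,V=cv2.split(hsv)
box=np.zeros(H.shape,bool);box[200:345,140:480]=1
for n,m,z in(("yellow",(H>22)&(H<35)&(S>120),.015),("red",((H<8)|(H>172))&(S>130),.012),("blue",(H>100)&(H<125)&(S>90),.026)):
    for a,b in blobs(m&box):
        p=pts(b);print(n,a,p.min(0),p.max(0),rect(cast(M,p,z)))
# pipe: top-view two points -> ray; scene two points -> ray-plane intersection
# plane through top camera and pipe line; intersect with scene rays
Ms=model("scene")
c,d=ray(M,[(72,440),(178,0)]);nrm=np.cross(d[0],d[1])
for px in((75,213),(360,138),(640,52)):
    cs,ds=ray(Ms,[px]);s=nrm@(c-cs)/(nrm@ds[0]);print("pipe",cs+s*ds[0])
print(c)
cv2.imwrite("pics/z0.png",cv2.resize(im[205:345,150:470],None,fx=2.5,fy=2.5,interpolation=cv2.INTER_CUBIC))
for n,p in(("tape",(291,317)),("saddle",(206,232)),("strip",(366,291)),("rpiv",(172,258)),("gpiv",(393,262)),("bladeend",(442,262))):print(n,cast(M,[p],.015)[0].round(3))
E
```

```text
yellow 690 [168. 253.] [229. 308.] [497.3 243.  143.4 127.   93.9]
yellow 72 [283. 313.] [295. 324.] [412.6  28.3  27.6  21.9 113.2]
red 131 [387. 269.] [397. 288.] [ 513.7 -209.8   45.2   23.1  174.4]
red 102 [385. 290.] [395. 311.] [ 462.9 -206.7   47.6   23.8  175.3]
blue 102 [311. 200.] [353. 236.] [654.3 -65.5 131.9   7.9  50. ]
blue 36 [273. 208.] [294. 231.] [647.   49.3  74.6   3.4 140.1]
blue 96 [260. 244.] [310. 287.] [536.7  44.3 150.4   8.1  51.4]
blue 42 [320. 249.] [342. 273.] [551.1 -64.7  77.1   2.9 140.1]
pipe [0.14221849 0.50280264 0.01950274]
pipe [ 1.02624696  0.37717747 -0.02239632]
pipe [2.29306588 0.16747405 0.00287109]
[0.3660964  0.01427865 1.32153618]
tape [0.418 0.025 0.015]
saddle [0.614 0.233 0.015]
strip [ 0.483 -0.149  0.015]
rpiv [0.549 0.309 0.015]
gpiv [ 0.554 -0.213  0.015]
bladeend [ 0.557 -0.329  0.015]
```

View pics/z0.png

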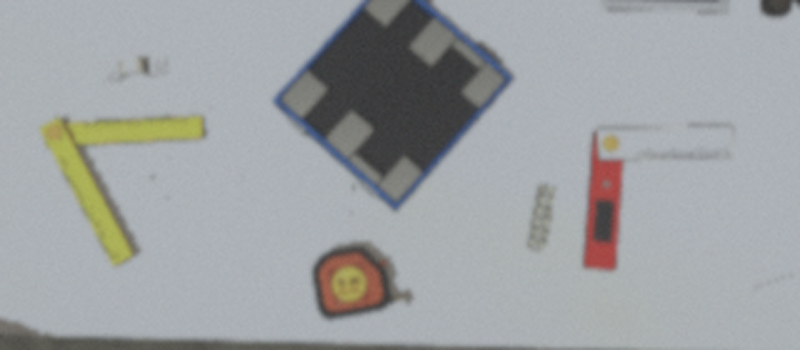

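Call:
jog_arm(
  moves=[
    {"x":-5.1,"y":-2.7},
    {"x":-5.1,"y":-2.7},
    {"x":-5.1,"y":-2.7},
    {"x":-5.1,"y":-2.7},
    {"x":-5.1,"y":-2.7},
  ],
)

```text
$.moves[0]: bad value
```

Call:
jog_arm(
  moves=[
    {"x":-5.1,"y":-2.7},
    {"x":-5.1,"y":-2.7},
    {"x":-5.1,"y":-2.7},
    {"z":-4,"spin":10.5,"fingers":1},
    {"spin":10.5},
  ],
)

```text
$.moves[0]: bad value
```

Call:
jog_arm(
  moves=[
    {"spin":10.5},
    {"spin":10.5},
    {"spin":10.5},
    {"spin":10.5},
    {"spin":10.5},
  ],
)

```text
$.moves[0]: bad value
```

```bash
cat >> h.py <<'E'
def tool():
    s=sensors.state();R=cv2.Rodrigues(np.array(s["tool_rot"]))[0];return s,np.array(s["tcp_pos"]),R
def plan(xyz=None,head=None):
    "shift in tool axes (cm) to world point, and spin (deg) to bring tool y to heading (deg)"
    s,p,R=tool();h=np.degrees(np.arctan2(R[1,1],R[0,1]));print("t",round(s["t"],2),"tcp",p.round(4),"head",h.round(1),"q",s["q"].round(2),"w",round(s["width"],3))
    if xyz is not None: print(" shift cm",(R.T@(np.array(xyz)-p)*100).round(2))
    if head is not None: print(" spin",round(-((head-h+180)%360-180),1))
E
python3 - <<'E'
from h import *
plan()
M=model("wrist");im=cams.grab_frame("wrist");cv2.imwrite("pics/w1.png",im[:,:,::-1]);np.savez("w1.npz",K=M[0],R=M[1],t=M[2])
print(ray(M,[(320,240)]))
E
```

```text
t 0.1 tcp [0.1701 0.5747 0.2219] head 73.5 q [ 1.17  0.36  1.51 -0.    1.27 -0.12] w 0.993
(array([0.10622844, 0.59417547, 0.38377267]), array([[ 0.24596146, -0.08311182, -0.96584357]]))
```

View pics/w1.png

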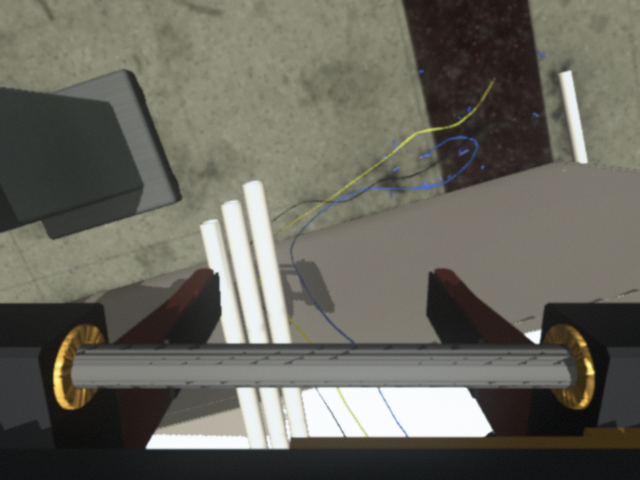

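Every key has to be present in each row. The wrist view only shows the floor and the pipes so far; the camera looks past the fingers from the tool's +x side.

Call:
jog_arm(
  moves=[
    {"fingers":0,"x":-4.75,"y":-3.17,"z":0,"spin":0},
    {"fingers":0,"x":-4.75,"y":-3.17,"z":0,"spin":0},
    {"fingers":0,"x":-4.75,"y":-3.17,"z":0,"spin":0},
    {"fingers":0,"x":-4.75,"y":-3.17,"z":0,"spin":0},
    {"fingers":0,"x":-4.75,"y":-3.17,"z":0,"spin":0},
  ],
)

```text
t: 0.78
tcp_pos: [0.3539, 0.3544, 0.2226]
tool_rot: [0.45, 3.109, -0.0]
wrist_force: [-0.0, 0.0, -0.6]
width: 0.997
finger_force: 0.0
```

Call:
jog_arm(
  moves=[
    {"fingers":0,"x":-4.75,"y":-3.17,"z":0,"spin":0},
    {"fingers":0,"x":-4.75,"y":-3.17,"z":0,"spin":0},
    {"fingers":0,"x":-4.75,"y":-3.17,"z":0,"spin":0},
    {"fingers":0,"x":-4.75,"y":-3.17,"z":0,"spin":0},
    {"fingers":1,"x":0,"y":0,"z":-3,"spin":10.5},
  ],
)

```text
t: 1.4
tcp_pos: [0.5002, 0.1768, 0.2508]
tool_rot: [-0.744, -3.049, 0.005]
wrist_force: [-0.7, 0.3, 0.6]
width: 0.923
finger_force: 0.0
```

Call:
jog_arm(
  moves=[
    {"fingers":1,"x":0,"y":0,"z":0,"spin":10.5},
    {"fingers":1,"x":0,"y":0,"z":0,"spin":10.5},
    {"fingers":1,"x":0,"y":0,"z":0,"spin":10.5},
    {"fingers":1,"x":0,"y":0,"z":0,"spin":10.5},
    {"fingers":1,"x":0,"y":0,"z":0,"spin":10.5},
  ],
)

```text
t: 2.02
tcp_pos: [0.4989, 0.1803, 0.2524]
tool_rot: [-2.016, -2.409, 0.001]
wrist_force: [0.1, 1.0, -0.2]
width: 0.355
finger_force: 0.0
```

Call:
jog_arm(
  moves=[
    {"fingers":1,"x":0,"y":0,"z":0,"spin":10.5},
    {"fingers":1,"x":0,"y":0,"z":0,"spin":0},
  ],
)

```text
t: 2.28
tcp_pos: [0.499, 0.1803, 0.2524]
tool_rot: [-2.219, -2.223, 0.001]
wrist_force: [-0.6, 0.3, 0.8]
width: 0.128
finger_force: 0.0
```

```bash
cat >> h.py <<'E'
def wshot(name):
    M=model("wrist");im=cams.grab_frame("wrist")[:,:,::-1].copy();cv2.imwrite(f"pics/{name}.png",im);np.savez(name+".npz",K=M[0],R=M[1],t=M[2]);return M,im
def wload(name):
    d=np.load(name+".npz");return (d["K"],d["R"],d["t"]),cv2.imread(f"pics/{name}.png")
E
python3 - <<'E'
from h import *
plan();wshot("w2")
E
```

```text
t 2.27 tcp [0.499  0.1803 0.2524] head 0.1 q [ 0.22  0.23  1.62 -0.    1.29  0.21] w 0.128
```

View pics/w2.png

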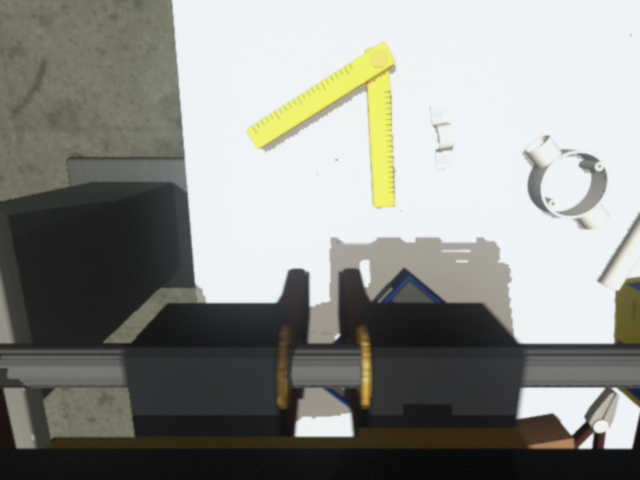

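The rule's pivot is at (379,57), the lower leaf ends at (384,205), the upper leaf's free end is at (258,137), and the saddle is at (442,137). The conduit box at (568,185) is well clear.

```bash
python3 - <<'E'
from h import *
M,im=wload("w2");H,S,V=cv2.split(cv2.cvtColor(im,cv2.COLOR_BGR2HSV))
m=(H>20)&(H<36)&(S>120);m[230:]=0
b=max(blobs(m,200),key=lambda a:a[0])[1];p=pts(b)
lo=p[(p[:,1]>105)&(p[:,0]>350)];up=p[p[:,0]<355]
print("lower",rect(cast(M,lo,.010)));print("upper",rect(cast(M,up,.020)));
print("piv",cast(M,[(379,57)],.02).round(4),"lower tip",cast(M,[(384,207)],.01).round(4),"up tip",cast(M,[(254,140)],.02).round(4))
print("saddle",cast(M,[(430,106),(453,168),(434,168)],.01).round(4),"box",cast(M,[(523,150),(570,150)],.02).round(4))
plan()
E
```

```text
lower [555.4 222.9  96.6  20.6  94.5]
upper [482.  269.8 115.9  20.5  31.3]
piv [[0.5488 0.3118 0.02  ]] lower tip [[0.5599 0.1735 0.01  ]] up tip [[0.4337 0.2391 0.02  ]]
saddle [[0.5997 0.2704 0.01  ]
 [0.6261 0.2124 0.01  ]
 [0.6075 0.2124 0.01  ]] box [[0.6878 0.2302 0.02  ]
 [0.7323 0.2303 0.02  ]]
t 2.33 tcp [0.499  0.1803 0.2524] head 0.2 q [ 0.22  0.23  1.62 -0.    1.29  0.21] w 0.087
```

Call:
jog_arm(
  moves=[
    {"fingers":1,"x":5.5,"y":-3.3,"z":0,"spin":0},
    {"fingers":1,"x":5.5,"y":-3.3,"z":5,"spin":0},
    {"fingers":1,"x":0,"y":0,"z":6,"spin":0},
    {"fingers":1,"x":0,"y":0,"z":6,"spin":0},
    {"fingers":1,"x":0,"y":0,"z":5,"spin":0},
  ],
)

```text
t: 2.95
tcp_pos: [0.4411, 0.2763, 0.0423]
tool_rot: [-2.216, -2.227, 0.001]
wrist_force: [-0.5, 0.9, 0.4]
width: 0.003
finger_force: 0.0
```

Call:
jog_arm(
  moves=[
    {"fingers":1,"x":0,"y":0,"z":1.8,"spin":0},
    {"fingers":1,"x":0,"y":0,"z":0,"spin":0},
  ],
)

```text
t: 3.2
tcp_pos: [0.4405, 0.2756, 0.0247]
tool_rot: [-2.217, -2.224, 0.006]
wrist_force: [0.3, 0.2, 0.1]
width: 0.008
finger_force: 0.0
```

Call:
jog_arm(
  moves=[
    {"fingers":1,"x":1.6,"y":-0.75,"z":0,"spin":0},
    {"fingers":1,"x":0,"y":0,"z":1.15,"spin":0},
    {"fingers":1,"x":0,"y":0,"z":0,"spin":0},
  ],
)

```text
t: 3.58
tcp_pos: [0.4338, 0.2925, 0.0146]
tool_rot: [2.22, 2.223, -0.0]
wrist_force: [0.5, 0.3, 0.3]
width: 0.005
finger_force: 0.0
```

Call:
jog_arm(
  moves=[
    {"fingers":1,"x":-1.5,"y":0.75,"z":0.1,"spin":0},
    {"fingers":1,"x":-1.6,"y":0.8,"z":0,"spin":0},
    {"fingers":1,"x":-1.6,"y":0.8,"z":0,"spin":0},
    {"fingers":1,"x":-0.92,"y":0.96,"z":0,"spin":0},
    {"fingers":1,"x":-0.92,"y":0.96,"z":0,"spin":0},
  ],
)

```text
t: 4.2
tcp_pos: [0.4779, 0.2259, 0.0138]
tool_rot: [2.222, 2.221, 0.0]
wrist_force: [0.1, -0.2, -0.3]
width: 0.011
finger_force: 0.1
```

Call:
jog_arm(
  moves=[
    {"fingers":1,"x":-0.92,"y":0.96,"z":0,"spin":0},
    {"fingers":1,"x":-0.42,"y":1.05,"z":0,"spin":0},
    {"fingers":1,"x":-0.42,"y":1.05,"z":0,"spin":0},
    {"fingers":1,"x":-0.42,"y":1.05,"z":0,"spin":0},
    {"fingers":1,"x":-0.42,"y":1.0,"z":0,"spin":0},
  ],
)

```text
t: 4.82
tcp_pos: [0.5288, 0.2008, 0.0137]
tool_rot: [2.221, 2.222, 0.0]
wrist_force: [-0.7, -0.2, 0.1]
width: 0.008
finger_force: 0.1
```

Call:
jog_arm(
  moves=[
    {"fingers":1,"x":0,"y":0,"z":0,"spin":0},
    {"fingers":1,"x":0,"y":-2,"z":0,"spin":0},
    {"fingers":0.4,"x":0,"y":0,"z":-5,"spin":0},
    {"fingers":0.4,"x":-2,"y":0,"z":-5,"spin":0},
    {"fingers":0.4,"x":-4,"y":0,"z":0,"spin":0},
  ],
)

```text
t: 5.45
tcp_pos: [0.5109, 0.1419, 0.1176]
tool_rot: [2.215, 2.221, 0.01]
wrist_force: [0.8, 0.4, -0.4]
width: 0.309
finger_force: 0.0
```

```bash
python3 - <<'E'
from h import *
plan();wshot("w3")
E
```

```text
t 5.45 tcp [0.5109 0.1419 0.1176] head 0.2 q [0.14 0.38 1.79 0.   0.97 0.14] w 0.309
```

View pics/w3.png

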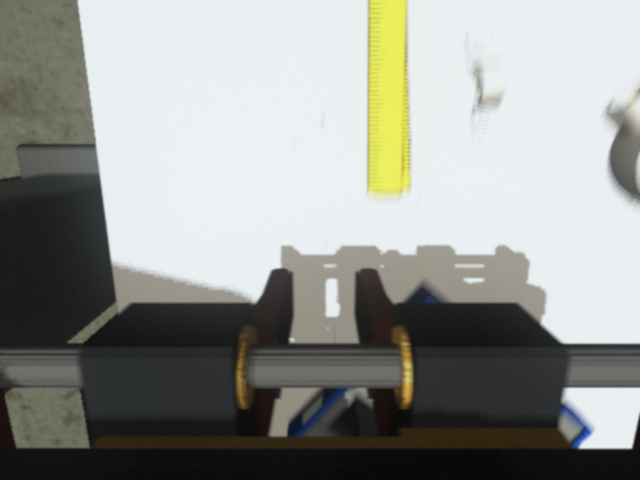

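The rule is almost folded: its tip is at (390,192) with only a sliver of the lower leaf visible on the right. Now its line, for the grip.

```bash
python3 - <<'E'
from h import *
M,im=wload("w3");H,S,V=cv2.split(cv2.cvtColor(im,cv2.COLOR_BGR2HSV))
m=(H>18)&(H<38)&(S>110);m[230:]=0
b=max(blobs(m,200),key=lambda a:a[0])[1]
print(rect(cast(M,pts(b),.02)))
for v in(10,100,180):
    r=np.where(b[v])[0];print(v,cast(M,[(r[0],v)],.02)[0].round(4),cast(M,[(r[-1],v)],.01)[0].round(4))
plan([.5532,.2483,.15],3.5)
E
```

```text
[552.  226.7 111.1  25.5  91.7]
10 [0.5378 0.2767 0.02  ] [0.5605 0.2794 0.01  ]
100 [0.5393 0.2274 0.02  ] [0.5637 0.2281 0.01  ]
180 [0.5407 0.179  0.02  ] [0.5676 0.1779 0.01  ]
t 5.5 tcp [0.5088 0.1371 0.1158] head 0.1 q [ 0.13  0.38  1.79 -0.    0.97  0.13] w 0.352
 shift cm [11.1   4.47 -3.43]
 spin -3.4
```

Call:
jog_arm(
  moves=[
    {"fingers":0.4,"x":3.7,"y":1.4,"z":0,"spin":0},
    {"fingers":0.4,"x":3.7,"y":1.4,"z":0,"spin":0},
    {"fingers":0.4,"x":3.7,"y":1.4,"z":0,"spin":0},
    {"fingers":0.4,"x":0,"y":0,"z":3,"spin":-4},
    {"fingers":0.4,"x":0,"y":0,"z":3,"spin":0},
  ],
)

```text
t: 6.12
tcp_pos: [0.5496, 0.2528, 0.0529]
tool_rot: [2.14, 2.3, 0.0]
wrist_force: [0.3, 0.3, 0.0]
width: 0.6
finger_force: 0.0
```

```bash
python3 - <<'E'
from h import *
plan([.551,.248,.005],4)
E
```

```text
t 6.12 tcp [0.5496 0.2528 0.0529] head 4.1 q [ 0.32  0.56  1.66 -0.    0.92  0.24] w 0.6
 shift cm [-0.48  0.1   4.79]
 spin 0.1
```

Call:
jog_arm(
  force=15,
  moves=[
    {"fingers":0.4,"x":-0.5,"y":0.1,"z":2.4,"spin":0},
    {"fingers":0.4,"x":0,"y":0,"z":2.4,"spin":0},
    {"fingers":0.4,"x":0,"y":0,"z":0,"spin":0},
    {"fingers":1,"x":0,"y":0,"z":0,"spin":0},
    {"fingers":1,"x":0,"y":0,"z":0,"spin":0},
  ],
)

```text
t: 6.75
tcp_pos: [0.5521, 0.2473, 0.0069]
tool_rot: [2.142, 2.297, 0.002]
wrist_force: [0.9, -0.5, -0.2]
width: 0.414
finger_force: 0.0
```

Call:
jog_arm(
  moves=[
    {"fingers":1,"x":0,"y":0,"z":0,"spin":0},
    {"fingers":1,"x":0,"y":0,"z":0,"spin":0},
    {"fingers":1,"x":0,"y":0,"z":0,"spin":0},
  ],
)

```text
t: 7.12
tcp_pos: [0.5522, 0.2472, 0.0066]
tool_rot: [2.142, 2.297, 0.002]
wrist_force: [0.6, 0.4, 6.7]
width: 0.25
finger_force: 15.0
```

```bash
python3 - <<'E'
from h import *
plan()
M=model("top");im=cv2.imread("pics/top0.png");H,S,V=cv2.split(cv2.cvtColor(im,cv2.COLOR_BGR2HSV))
m=(H>95)&(H<128)&(S>70);m[:195]=0;m[290:]=0;m[:,:255]=0;m[:,360:]=0
P=cast(M,pts(m),.026);print(rect(P));(c,wh,a)=cv2.minAreaRect((P[:,:2]*1000).astype(np.float32));print(c,wh,a)
E
```

```text
t 7.12 tcp [0.5522 0.2472 0.0066] head 4.0 q [ 0.31  0.62  1.69 -0.    0.83  0.24] w 0.25
[598.9  -7.7 168.3 153.6 139.8]
(598.931396484375, -7.651603698730469) (153.62014770507812, 168.25875854492188) 49.842403411865234
```

Call:
jog_arm(
  force=25,
  moves=[
    {"fingers":1,"x":0,"y":0,"z":-2,"spin":0},
    {"fingers":1,"x":0,"y":0,"z":-4,"spin":0},
    {"fingers":1,"x":0,"y":0,"z":-4,"spin":0},
    {"fingers":1,"x":-4,"y":1,"z":0,"spin":0},
    {"fingers":1,"x":-5,"y":1,"z":0,"spin":0},
  ],
)

```text
t: 7.75
tcp_pos: [0.5775, 0.1585, 0.1061]
tool_rot: [2.14, 2.3, 0.0]
wrist_force: [0.3, -0.3, -2.4]
width: 0.246
finger_force: 25.0
```

Call:
jog_arm(
  moves=[
    {"fingers":1,"x":-5,"y":1,"z":0,"spin":0},
    {"fingers":1,"x":-5,"y":1,"z":0,"spin":0},
    {"fingers":1,"x":-4.5,"y":1,"z":0,"spin":0},
    {"fingers":1,"x":0,"y":0,"z":0,"spin":-9.2},
    {"fingers":1,"x":0,"y":0,"z":0,"spin":-9.2},
  ],
)

```text
t: 8.38
tcp_pos: [0.6168, 0.0151, 0.1049]
tool_rot: [-1.742, -2.612, 0.001]
wrist_force: [0.3, 0.5, -2.5]
width: 0.248
finger_force: 25.0
```

Call:
jog_arm(
  moves=[
    {"fingers":1,"x":0,"y":0,"z":0,"spin":-9.2},
    {"fingers":1,"x":0,"y":0,"z":0,"spin":-9.2},
    {"fingers":1,"x":0,"y":0,"z":0,"spin":-9.2},
    {"fingers":1,"x":0,"y":0,"z":0,"spin":0},
  ],
)

```text
t: 8.88
tcp_pos: [0.6168, 0.0161, 0.1051]
tool_rot: [-1.076, -2.95, 0.001]
wrist_force: [0.0, -0.5, -3.0]
width: 0.245
finger_force: 25.0
```

```bash
python3 - <<'E'
from h import *
plan([.619,.016,.03],49.8);wshot("w4")
E
```

```text
t 8.88 tcp [0.6168 0.0161 0.1051] head 49.9 q [-0.09  0.5   1.59 -0.    1.05 -0.96] w 0.245
 shift cm [-0.18  0.14  7.51]
 spin 0.1
```

View pics/w4.png

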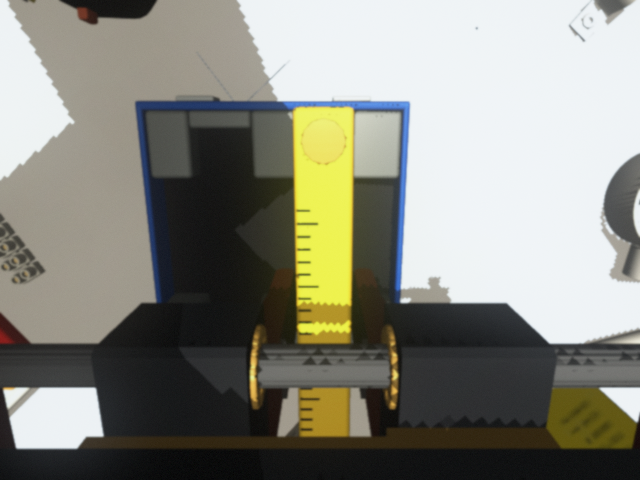

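The folded rule hangs over the case: its pivot end is at row 107, spanning columns 293-354. The case's far rim is at row 101 and its side rims at about columns 138 and 408. Now the offsets in tool axes.

```bash
python3 - <<'E'
from h import *
s,p,R=tool();M,im=wload("w4");H,S,V=cv2.split(cv2.cvtColor(im,cv2.COLOR_BGR2HSV))
def T(px,z): return ((cast(M,px,z)-p)@R*1000)[:,:2].round(1)
y=(H>18)&(H<38)&(S>110)&(V>120);y[300:]=0;y=max(blobs(y,500),key=lambda a:a[0])[1]
b=(H>100)&(H<128)&(S>120)&(V>60);b[300:]=0;b=max(blobs(b,300),key=lambda a:a[0])[1]
zt=p[2]+.0134
c=np.where(y[:,325])[0][0];print("rule end",T([(325,c)],zt))
for v in(150,230): r=np.where(y[v])[0];print("rule sides",T([(r[0],v),(r[-1],v)],zt).tolist())
for u in(200,330,390): print("rim end",T([(u,np.where(b[:,u])[0][0])],.026))
for v in(120,200,280): r=np.where(b[v])[0];print("rim sides",r[0],r[-1],T([(r[0],v),(r[-1],v)],.026).tolist())
E
```

```text
rule end [[75.   0.7]]
rule sides [[60.3, -10.7], [60.3, 10.7]]
rule sides [[31.0, -10.4], [31.0, 10.9]]
rim end [[ 82.6 -69.3]]
rim end [[82.7  3.8]]
rim end [[82.7 37.6]]
rim sides 138 407 [[72.7, -105.3], [73.0, 47.6]]
rim sides 147 403 [[26.8, -105.0], [27.1, 47.6]]
rim sides 155 399 [[-23.8, -105.2], [-23.5, 47.6]]
```

Call:
jog_arm(
  moves=[
    {"fingers":1,"x":-0.15,"y":0.18,"z":0,"spin":0},
    {"fingers":1,"x":0,"y":0,"z":4,"spin":0},
    {"fingers":1,"x":0,"y":0,"z":2.5,"spin":0},
    {"fingers":1,"x":0,"y":0,"z":1.3,"spin":0},
    {"fingers":1,"x":0,"y":0,"z":1,"spin":0},
  ],
)

```text
t: 9.55
tcp_pos: [0.6203, 0.0164, 0.0174]
tool_rot: [1.075, 2.952, -0.0]
wrist_force: [0.3, 0.7, -3.1]
width: 0.245
finger_force: 25.0
```

Call:
jog_arm(
  moves=[
    {"fingers":1,"x":0,"y":0,"z":0.5,"spin":0},
    {"fingers":1,"x":0,"y":0,"z":0,"spin":0},
  ],
)

```text
t: 9.8
tcp_pos: [0.6203, 0.0164, 0.013]
tool_rot: [1.074, 2.952, 0.0]
wrist_force: [1.1, 0.7, -2.8]
width: 0.252
finger_force: 25.0
```

Call:
jog_arm(
  moves=[
    {"fingers":1,"x":0,"y":0,"z":0.2,"spin":0},
    {"fingers":0.6,"x":0,"y":0,"z":0,"spin":0},
    {"fingers":0.6,"x":0,"y":0,"z":0,"spin":0},
    {"fingers":0.6,"x":0,"y":0,"z":0,"spin":0},
    {"fingers":0.6,"x":0,"y":0,"z":-2,"spin":0},
  ],
)

```text
t: 10.42
tcp_pos: [0.6186, 0.0165, 0.0298]
tool_rot: [-1.073, -2.949, 0.001]
wrist_force: [0.5, 0.2, 1.3]
width: 0.397
finger_force: 0.0
```

Call:
jog_arm(
  moves=[
    {"fingers":0.6,"x":0,"y":0,"z":-6,"spin":0},
    {"fingers":1,"x":0,"y":0,"z":-6,"spin":0},
    {"fingers":1,"x":0,"y":0,"z":-6,"spin":0},
    {"fingers":1,"x":-3.4,"y":-4.1,"z":-4,"spin":0},
    {"fingers":1,"x":-3.4,"y":-4.1,"z":0,"spin":0},
  ],
)

```text
t: 11.05
tcp_pos: [0.6219, -0.0878, 0.253]
tool_rot: [1.068, 2.945, 0.001]
wrist_force: [0.5, -0.3, -0.8]
width: 0.01
finger_force: 0.0
```

Call:
jog_arm(
  moves=[
    {"fingers":1,"x":-3.4,"y":-4.1,"z":0,"spin":0},
    {"fingers":1,"x":-3.4,"y":-4.1,"z":0,"spin":0},
    {"fingers":1,"x":-3.4,"y":-4.1,"z":0,"spin":0},
    {"fingers":1,"x":0,"y":0,"z":0,"spin":-9},
    {"fingers":1,"x":0,"y":0,"z":0,"spin":-9},
  ],
)

```text
t: 11.68
tcp_pos: [0.6181, -0.2477, 0.2481]
tool_rot: [-0.594, -3.085, -0.0]
wrist_force: [-0.2, 0.4, -0.6]
width: 0.009
finger_force: 0.0
```

Call:
jog_arm(
  moves=[
    {"fingers":1,"x":0,"y":0,"z":0,"spin":-9},
    {"fingers":1,"x":0,"y":0,"z":0,"spin":-8},
    {"fingers":1,"x":0,"y":0,"z":0,"spin":0},
  ],
)

```text
t: 12.05
tcp_pos: [0.6184, -0.2466, 0.2483]
tool_rot: [-0.139, -3.138, 0.0]
wrist_force: [0.1, 0.4, -0.2]
width: 0.01
finger_force: 0.0
```

```bash
python3 - <<'E'
from h import *
plan();wshot("w5")
E
```

```text
t 12.05 tcp [ 0.6184 -0.2466  0.2483] head 84.9 q [-0.48  0.43  1.32 -0.    1.38 -1.97] w 0.01
```

View pics/w5.png

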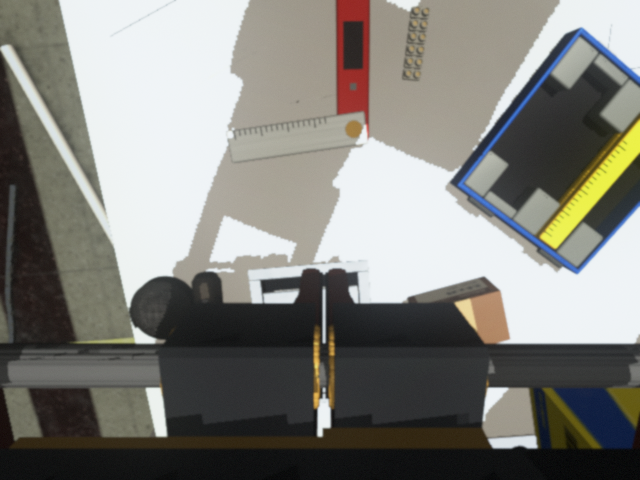

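The rule sits in its slot. The gauge's stock covers columns 337-369 (top end out of view), its pivot is at (354,128), the blade's free end at (230,146), and the strip at (415,43).

```bash
python3 - <<'E'
from h import *
M,im=wload("w5");H,S,V=cv2.split(cv2.cvtColor(im,cv2.COLOR_BGR2HSV))
r=((H<8)|(H>172))&(S>130)&(V>60);r[140:]=0;r=max(blobs(r,200),key=lambda a:a[0])[1]
for v in(4,50,100):
    u=np.where(r[v])[0];print("stock sides",u[0],u[-1],cast(M,[(u[0],v),(u[-1],v)],.012)[:,:2].round(4).tolist())
print("pivot",cast(M,[(354,128)],.02).round(4),"blade end",cast(M,[(229,134),(232,161)],.02)[:,:2].round(4).tolist(),cast(M,[(345,114),(345,146)],.02)[:,:2].round(4).tolist())
print("strip",cast(M,[(403,80),(421,80),(412,8)],.006)[:,:2].round(4).tolist())
Mt=model("top");print("stock low end (top)",cast(Mt,[(389,312)],.012).round(4));plan()
E
```

```text
stock sides 337 368 [[0.4456, -0.219], [0.448, -0.1918]]
stock sides 337 368 [[0.4829, -0.222], [0.4854, -0.1941]]
stock sides 338 367 [[0.5258, -0.2245], [0.5282, -0.1977]]
pivot [[ 0.5522 -0.2121  0.02  ]] blade end [[0.5473, -0.3279], [0.572, -0.3287]] [[0.5391, -0.2194], [0.5677, -0.2216]]
strip [[0.5131, -0.1626], [0.5145, -0.1459], [0.4531, -0.1521]]
stock low end (top) [[ 0.4359 -0.2037  0.012 ]]
t 12.1 tcp [ 0.6184 -0.2465  0.2483] head 84.8 q [-0.48  0.43  1.32 -0.    1.38 -1.96] w 0.008
```

Call:
jog_arm(
  moves=[
    {"fingers":1,"x":0.7,"y":-3.2,"z":0,"spin":-1},
    {"fingers":1,"x":0.7,"y":-3.2,"z":4,"spin":0},
    {"fingers":1,"x":0,"y":0,"z":5,"spin":0},
    {"fingers":1,"x":0,"y":0,"z":5,"spin":0},
    {"fingers":1,"x":0,"y":0,"z":4,"spin":0},
  ],
)

```text
t: 12.72
tcp_pos: [0.5988, -0.3091, 0.0663]
tool_rot: [-0.115, -3.138, -0.001]
wrist_force: [-0.5, -0.7, 0.1]
width: 0.009
finger_force: 0.0
```

Call:
jog_arm(
  moves=[
    {"fingers":1,"x":0,"y":0,"z":2,"spin":0},
    {"fingers":1,"x":0,"y":0,"z":0,"spin":0},
  ],
)

```text
t: 12.98
tcp_pos: [0.5989, -0.3088, 0.0472]
tool_rot: [-0.111, -3.138, -0.002]
wrist_force: [-0.5, -0.0, -0.4]
width: 0.003
finger_force: 0.0
```

```bash
python3 - <<'E'
from h import *
plan([.600,-.309,.0155],86)
E
```

```text
t 12.97 tcp [ 0.5989 -0.3088  0.0472] head 85.9 q [-0.58  0.64  1.5  -0.    1.01 -2.08] w 0.003
 shift cm [-0.12 -0.01  3.17]
 spin -0.1
```

Call:
jog_arm(
  moves=[
    {"fingers":1,"x":0,"y":0,"z":3.15,"spin":0},
    {"fingers":1,"x":0,"y":0,"z":0,"spin":0},
    {"fingers":1,"x":1.44,"y":-0.24,"z":0,"spin":0},
    {"fingers":1,"x":1.29,"y":-0.29,"z":0,"spin":0},
    {"fingers":1,"x":0,"y":0,"z":0,"spin":0},
  ],
)

```text
t: 13.6
tcp_pos: [0.5707, -0.313, 0.0178]
tool_rot: [0.111, 3.14, -0.0]
wrist_force: [0.3, -0.2, 0.5]
width: 0.006
finger_force: 0.0
```

Call:
jog_arm(
  moves=[
    {"fingers":1,"x":1.29,"y":-0.29,"z":0.25,"spin":0},
    {"fingers":1,"x":1.29,"y":-0.29,"z":0,"spin":0},
    {"fingers":1,"x":1.13,"y":0.16,"z":0,"spin":0},
    {"fingers":1,"x":1.13,"y":0.16,"z":0,"spin":0},
    {"fingers":1,"x":1.13,"y":0.16,"z":0,"spin":0},
  ],
)

```text
t: 14.22
tcp_pos: [0.5115, -0.3093, 0.0143]
tool_rot: [-0.109, -3.14, 0.0]
wrist_force: [-0.3, -0.3, -0.8]
width: -0.001
finger_force: 0.1
```

Call:
jog_arm(
  moves=[
    {"fingers":1,"x":1.06,"y":0.57,"z":0,"spin":0},
    {"fingers":1,"x":1.06,"y":0.57,"z":0,"spin":0},
    {"fingers":1,"x":1.06,"y":0.57,"z":0,"spin":0},
    {"fingers":1,"x":0.82,"y":0.96,"z":0,"spin":0},
    {"fingers":1,"x":0.82,"y":0.96,"z":0,"spin":0},
  ],
)

```text
t: 14.85
tcp_pos: [0.4663, -0.2693, 0.0144]
tool_rot: [0.109, 3.14, -0.0]
wrist_force: [0.2, -0.7, -0.4]
width: 0.005
finger_force: 0.1
```

Call:
jog_arm(
  moves=[
    {"fingers":1,"x":0.82,"y":0.96,"z":0,"spin":0},
    {"fingers":1,"x":0.44,"y":1.0,"z":0,"spin":0},
    {"fingers":1,"x":0.44,"y":1.0,"z":0,"spin":0},
    {"fingers":1,"x":0,"y":0,"z":0,"spin":0},
  ],
)

```text
t: 15.35
tcp_pos: [0.4514, -0.2382, 0.0143]
tool_rot: [-0.108, -3.139, -0.001]
wrist_force: [0.2, -0.3, -0.4]
width: 0.006
finger_force: 0.0
```

Call:
jog_arm(
  moves=[
    {"fingers":1,"x":0,"y":-2,"z":0,"spin":0},
    {"fingers":0.4,"x":0,"y":0,"z":-5,"spin":0},
    {"fingers":0.45,"x":0,"y":0,"z":-5,"spin":0},
    {"fingers":0.45,"x":-4,"y":1.9,"z":-4,"spin":0},
    {"fingers":0.45,"x":-5,"y":2,"z":0,"spin":0},
  ],
)

```text
t: 15.98
tcp_pos: [0.5463, -0.23, 0.1589]
tool_rot: [0.113, 3.132, -0.007]
wrist_force: [1.0, -1.2, -0.0]
width: 0.422
finger_force: 0.0
```

Call:
jog_arm(
  moves=[
    {"fingers":0.45,"x":-5,"y":1.5,"z":0,"spin":0},
    {"fingers":0.45,"x":0,"y":0,"z":0,"spin":0},
  ],
)

```text
t: 16.23
tcp_pos: [0.598, -0.2163, 0.1547]
tool_rot: [0.106, 3.136, -0.002]
wrist_force: [-0.2, 0.2, -0.4]
width: 0.546
finger_force: 0.0
```

```bash
python3 - <<'E'
from h import *
plan([.4995,-.209,.005],85.9);wshot("w6")
E
```

```text
t 16.23 tcp [ 0.598  -0.2163  0.1547] head 86.1 q [-0.46  0.47  1.51  0.    1.16 -1.96] w 0.546
 shift cm [ 9.93  0.09 14.93]
 spin 0.2
```

View pics/w6.png

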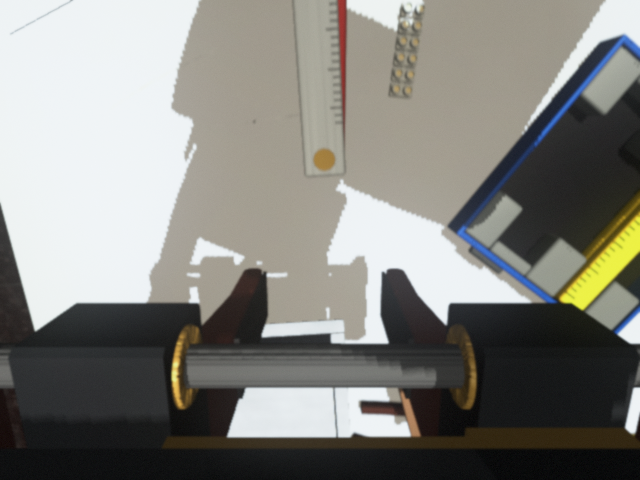

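The blade is nearly shut (only a red sliver shows at column 343), the pivot is at (324,160), and the strip at (405,50) has not moved.

```bash
python3 - <<'E'
from h import *
M,im=wload("w6");H,S,V=cv2.split(cv2.cvtColor(im,cv2.COLOR_BGR2HSV))
r=((H<8)|(H>172))&(S>110)&(V>50)
for v in(10,60,100):
    u=np.where(r[v,:380])[0];print(u[-1],cast(M,[(u[-1],v)],.012)[0].round(4))
print("piv",cast(M,[(324,160)],.02).round(4),"strip",cast(M,[(390,97),(410,97)],.008).round(4).tolist())
E
```

```text
345 [ 0.4545 -0.192   0.012 ]
344 [ 0.4857 -0.1944  0.012 ]
344 [ 0.5121 -0.1959  0.012 ]
piv [[ 0.5524 -0.2128  0.02  ]] strip [[0.512, -0.1627, 0.008], [0.513, -0.1483, 0.008]]
```

Call:
jog_arm(
  moves=[
    {"fingers":0.45,"x":4.9,"y":0,"z":0,"spin":0},
    {"fingers":0.45,"x":5,"y":0.05,"z":0,"spin":0},
    {"fingers":0.45,"x":0,"y":0,"z":4,"spin":0},
    {"fingers":0.45,"x":0,"y":0,"z":4,"spin":0},
    {"fingers":0.45,"x":0,"y":0,"z":2,"spin":0},
  ],
)

```text
t: 16.9
tcp_pos: [0.4922, -0.2082, 0.0526]
tool_rot: [-0.112, -3.136, -0.002]
wrist_force: [-0.5, -0.7, -0.5]
width: 0.551
finger_force: 0.0
```

```bash
python3 - <<'E'
from h import *
plan([.4995,-.2095,.006],85.9)
E
```

```text
t 16.9 tcp [ 0.4922 -0.2082  0.0526] head 85.9 q [-0.53  0.48  1.82 -0.    0.84 -2.03] w 0.551
 shift cm [-0.75 -0.08  4.66]
 spin 0.0
```

Call:
jog_arm(
  force=15,
  moves=[
    {"fingers":0.45,"x":-0.75,"y":-0.1,"z":1.5,"spin":0},
    {"fingers":0.45,"x":0,"y":0,"z":2,"spin":0},
    {"fingers":0.45,"x":0,"y":0,"z":1.1,"spin":0},
    {"fingers":1,"x":0,"y":0,"z":0,"spin":0},
    {"fingers":1,"x":0,"y":0,"z":0,"spin":0},
  ],
)

```text
t: 17.52
tcp_pos: [0.5029, -0.2096, 0.0088]
tool_rot: [0.109, 3.139, -0.001]
wrist_force: [-0.3, -0.7, -0.9]
width: 0.359
finger_force: 0.1
```

Call:
jog_arm(
  force=25,
  moves=[
    {"fingers":1,"x":0,"y":0,"z":0,"spin":0},
    {"fingers":1,"x":0,"y":0,"z":0,"spin":0},
    {"fingers":1,"x":0,"y":0,"z":0,"spin":0},
  ],
)

```text
t: 17.9
tcp_pos: [0.503, -0.2095, 0.0089]
tool_rot: [0.109, 3.139, -0.001]
wrist_force: [-0.5, -1.1, 4.3]
width: 0.341
finger_force: 25.0
```

Call:
jog_arm(
  moves=[
    {"fingers":1,"x":0,"y":0,"z":-2,"spin":0},
    {"fingers":1,"x":0,"y":0,"z":-4,"spin":0},
    {"fingers":1,"x":0,"y":0,"z":-4,"spin":0},
    {"fingers":1,"x":-1.6,"y":4.5,"z":0,"spin":0},
    {"fingers":1,"x":-1.6,"y":4.5,"z":0,"spin":0},
  ],
)

```text
t: 18.52
tcp_pos: [0.5412, -0.121, 0.1089]
tool_rot: [0.112, 3.139, -0.0]
wrist_force: [0.2, 0.1, -2.4]
width: 0.339
finger_force: 25.0
```

Call:
jog_arm(
  moves=[
    {"fingers":1,"x":-1.6,"y":4.5,"z":0,"spin":0},
    {"fingers":1,"x":-1.6,"y":4.5,"z":0,"spin":0},
    {"fingers":1,"x":0,"y":0,"z":0,"spin":9},
    {"fingers":1,"x":0,"y":0,"z":0,"spin":9},
    {"fingers":1,"x":0,"y":0,"z":0,"spin":9},
  ],
)

```text
t: 19.15
tcp_pos: [0.5783, -0.0335, 0.1077]
tool_rot: [-0.846, -3.024, 0.0]
wrist_force: [-0.7, -0.2, -2.5]
width: 0.339
finger_force: 25.0
```

Call:
jog_arm(
  moves=[
    {"fingers":1,"x":0,"y":0,"z":0,"spin":9},
    {"fingers":1,"x":0,"y":0,"z":0,"spin":0},
  ],
)

```text
t: 19.4
tcp_pos: [0.5783, -0.0338, 0.1078]
tool_rot: [-1.072, -2.952, 0.0]
wrist_force: [-0.9, -0.2, -1.9]
width: 0.339
finger_force: 25.0
```

```bash
python3 - <<'E'
from h import *
plan([.580,-.031,.03],49.8);wshot("w7")
E
```

```text
t 19.4 tcp [ 0.5783 -0.0338  0.1078] head 50.1 q [-0.18  0.46  1.68  0.    1.01 -1.05] w 0.339
 shift cm [0.04 0.33 7.78]
 spin 0.3
```

View pics/w7.png

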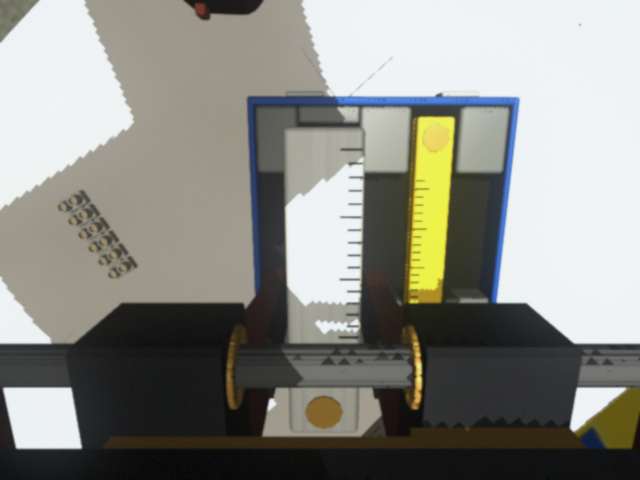

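The folded gauge hangs over the short bay: its end is at row 128, columns 286-363. The rim is at row 98, columns 250-518. The rule is in its slot.

```bash
python3 - <<'E'
from h import *
s,p,R=tool();M,im=wload("w7");H,S,V=cv2.split(cv2.cvtColor(im,cv2.COLOR_BGR2HSV))
def T(px,z): return ((cast(M,px,z)-p)@R*1000)[:,:2].round(1)
print("gauge end",T([(286,128),(363,128)],p[2]+.0111).tolist())
b=(H>100)&(H<128)&(S>120)&(V>60);b[300:]=0;b=max(blobs(b,300),key=lambda a:a[0])[1]
for u in(290,380): print("rim end",T([(u,np.where(b[:,u])[0][0])],.026))
for v in(120,200,280): r=np.where(b[v])[0];print("rim sides",T([(r[0],v),(r[-1],v)],.026).tolist())
print("rule",T([(435,117),(415,117),(455,117)],.024).tolist())
E
```

```text
gauge end [[68.0, -12.9], [67.9, 14.6]]
rim end [[ 85.6 -18.5]]
rim end [[84.9 32.6]]
rim sides [[73.1, -42.3], [72.7, 110.6]]
rim sides [[26.6, -42.1], [26.3, 110.4]]
rim sides [[-24.6, -42.4], [-24.9, 110.2]]
rule [[74.6, 65.0], [74.6, 53.5], [74.5, 76.6]]
```

Call:
jog_arm(
  moves=[
    {"fingers":1,"x":-0.23,"y":0.3,"z":0,"spin":0.3},
    {"fingers":1,"x":0,"y":0,"z":4,"spin":0},
    {"fingers":1,"x":0,"y":0,"z":2.5,"spin":0},
    {"fingers":1,"x":0,"y":0,"z":1.3,"spin":0},
    {"fingers":1,"x":0,"y":0,"z":1,"spin":0},
  ],
)

```text
t: 20.08
tcp_pos: [0.583, -0.0333, 0.0199]
tool_rot: [1.081, 2.949, -0.0]
wrist_force: [-0.4, -0.5, -2.5]
width: 0.338
finger_force: 25.0
```

Call:
jog_arm(
  moves=[
    {"fingers":1,"x":0,"y":0,"z":0.4,"spin":0},
    {"fingers":1,"x":0,"y":0,"z":0,"spin":0},
  ],
)

```text
t: 20.32
tcp_pos: [0.583, -0.0334, 0.0166]
tool_rot: [1.082, 2.949, 0.0]
wrist_force: [0.0, 0.7, -1.6]
width: 0.337
finger_force: 25.0
```

Call:
jog_arm(
  moves=[
    {"fingers":1,"x":0.08,"y":0,"z":0.2,"spin":0},
    {"fingers":1,"x":0,"y":0,"z":0.15,"spin":0},
    {"fingers":1,"x":0,"y":0,"z":0,"spin":0},
  ],
)

```text
t: 20.7
tcp_pos: [0.5822, -0.0328, 0.013]
tool_rot: [1.082, 2.949, -0.0]
wrist_force: [0.9, -0.6, -1.5]
width: 0.337
finger_force: 25.0
```

Call:
jog_arm(
  moves=[
    {"fingers":0.5,"x":0,"y":0,"z":0,"spin":0},
    {"fingers":0.5,"x":0,"y":0,"z":0,"spin":0},
    {"fingers":0.5,"x":0,"y":0,"z":0,"spin":0},
    {"fingers":0.5,"x":0,"y":0,"z":-2,"spin":0},
    {"fingers":0.5,"x":0,"y":0,"z":-5,"spin":0},
  ],
)

```text
t: 21.32
tcp_pos: [0.5799, -0.0325, 0.0815]
tool_rot: [-1.08, -2.944, 0.002]
wrist_force: [-0.9, 0.2, -0.0]
width: 0.503
finger_force: 0.0
```

Call:
jog_arm(
  moves=[
    {"fingers":0.5,"x":0,"y":0,"z":-6,"spin":0},
    {"fingers":0.5,"x":-3,"y":2,"z":-4,"spin":0},
    {"fingers":0.5,"x":-5,"y":0,"z":0,"spin":0},
    {"fingers":0.5,"x":-5,"y":0,"z":0,"spin":0},
    {"fingers":0.5,"x":0,"y":0,"z":0,"spin":0},
  ],
)

```text
t: 21.95
tcp_pos: [0.6965, -0.1041, 0.1825]
tool_rot: [1.084, 2.946, -0.001]
wrist_force: [-0.8, -0.1, -0.1]
width: 0.498
finger_force: 0.0
```

```bash
python3 - <<'E'
from h import *
plan();wshot("w8")
E
```

```text
t 21.95 tcp [ 0.6965 -0.1041  0.1825] head 49.6 q [-0.25  0.54  1.31 -0.    1.29 -1.11] w 0.498
```

View pics/w8.png

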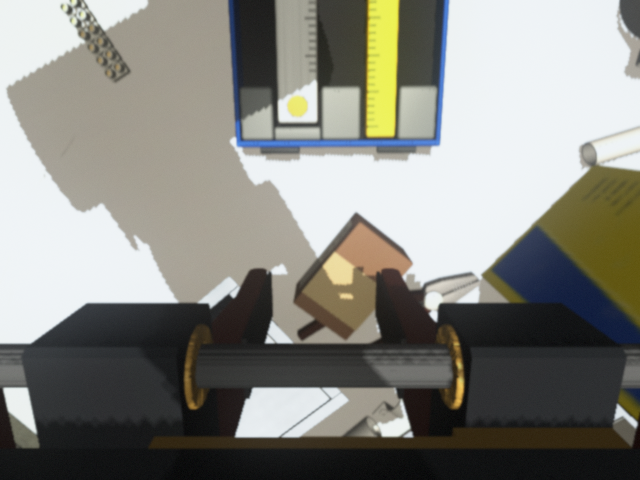

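Both pieces lie square in their slots: the gauge at columns 278-318 between blocks at 272 and 322, and the rule at columns 367-397. The gripper touches nothing, so I'm handing in.

```bash
python3 -c "
from station import workorder
print(workorder.hand_in())"
```

```text
the job is handed in; nothing more can be done
None
```

The rule and the gauge are folded and seated in their own bays, right way up. No contact with any bystander showed in the views or force readings, and I handed the job in at about 22 s; the hand-in gave no verdict.

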